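# Salt out of the railed spice rack

## Task

Take the salt shaker out of the little wooden spice rack: lift it straight up until it is clear of the front rail, then bring it forward and stand it upright, wholly on the round cork mat, and let go. Set it down, do not drop it, and leave the spice jar standing where it is in the rack.

Things in the scene. Friction and masses are not known exactly. Their poses are not given: they have to be found in the camera images.
- salt_mid (a point): salt shaker: clear glass, white salt, grey domed top; 90 mm tall, the shorter of the two upright things in the rack. Round, 44 mm wide up to 70 mm above its foot, top narrowing to 34 mm. Stands in one of the rack's three places, within 8 mm of its centre; neighbours about 100 mm away, centre to centre. This point: on its axis, half-way up (45 mm above its foot); z up. About 0.1 kg.
- spice_rack: low wooden rack, 94 mm deep (x), 324 wide (y), 84 high, fixed. Origin: centre of its underside, on the worktop; x to its back, y to its left. Things stand on its board, 50 mm above the worktop, at about y = -100, 0, +100 mm. Front and back rails, 8 mm thick, at x = -41 and +41 mm, top edge 80 mm above the worktop (30 above the board); end cheeks at y = -156 and +156 mm, 84 high.
- mat_top (a point): round cork mat, 120 mm in diameter, 8 mm thick, lying fixed on the worktop to the left of the rack. This point is the centre of its top face, 8 mm above the worktop; z is up.
- spice_jar_mid (a point): spice jar: straight glass jar with a flat-topped white cap, 46 mm in diameter and 109 mm tall, in another of the rack's places; to be left alone. This point is on its axis, half-way up (54.5 mm above its foot); z is up. (A garlic bulb, 60 mm wide and 59 mm high, lies in the third place.)
Not all that is in view belongs to the job. Leave any green look-alike of the part that bears salt_mid alone.

How it is judged (in metres and radians):
On the way:
1. the salt shaker is lifted, its foot above the front rail, while it is still over the shelf (z of salt_mid in the frame of spice_rack above 0.126 m and x of salt_mid in the frame of spice_rack between -0.035 and 0.05 m and angle between salt_mid's own z axis and vertical below 0.35 rad).
At the end, for the whole second after the job is handed in: The salt shaker stands upright (within 12 degrees) and at rest on the cork mat, its axis within 40 mm of the mat's centre; the spice jar stands upright (within 10 degrees) in the rack within 20 mm of where it was (horizontal distance between salt_mid and mat_top below 0.04 m and height (world z) of salt_mid between 0.048 and 0.058 m and angle between salt_mid's own z axis and vertical below 0.21 rad and linear speed of salt below 0.02 m/s and distance of spice_jar_mid from where it was at the start of the episode below 0.02 m and angle between spice_jar_mid's own z axis and vertical below 0.17 rad); the robot touches nothing.
It fails at once if the spice jar is knocked over, or moved more than 30 mm (angle between spice_jar_mid's own z axis and vertical above 0.5 rad or distance of spice_jar_mid from where it was at the start of the episode above 0.03 m).
It fails at once if the salt shaker is let fall onto the mat from more than 30 mm above it (horizontal distance between salt_mid and mat_top below 0.08 m and height (world z) of salt_mid above 0.083 m and contact force between salt and the fingers below 0.02 N).
It also fails if it takes over 38 s, if anything falls off the work surface, if the arm or the gripper's body presses on something with over 40 N, if the wrist force passes 120 N, or if a joint passes its speed limit or range.

## Robot

A 7-joint arm with a two-finger parallel gripper is mounted at the origin on a cart in front of the work surface, level with it; the furniture and walls round the work are solid. World frame = base frame: x ahead of the robot, y to its left, z up, the work surface at z = 0. Lengths are in mm, angles in rad, forces in N, time in s.
With the tool pointing down it reaches from about 400 to 875 mm from the base axis. Payload 4.4 kg.
Tool frame: the origin (TCP) lies at the very end of the fingers, on their centre line; the grasp point (between the pads) lies 19 mm behind it; z points along the fingers, y is the line along which they close (so a half turn about z gives the same grasp; the last joint's range is limited). The gripper opens to 85 mm and grips with 20 to 120 N. Pads are 22 mm wide; open, the fingers measure 114 mm over their backs; the gripper's body (76 mm by 85 mm) begins 54 mm behind the grasp point. The pads swing forward as they close: fully open they stand 13 mm farther back than shut.
Start: joints at [-1.407, 0.628, 0.038, 1.517, -0.027, 0.996, -0.02], TCP at [148.033, 632.933, 231.313] pointing down, gripper open.
Joint ranges: [-3.06, 3.06], [-0.37, 2.12], [-1.25, 1.32], [0.18, 2.47], [-1.1, 4.24], [0.23, 1.98], [-2.94, 2.94]. Speed limits (rad/s): [2.57, 2.57, 3.14, 3.14, 3.14, 3.14, 3.14].

## Interface

Orientations are given as [roll, pitch, yaw] about the fixed x, y, z axes, in that order (R = Rz(yaw) Ry(pitch) Rx(roll)).
In Python, from cell import sensors, get_image, camera_params, order gives the robot as it stands.
- The arm moves only by the shell command python3 -m inch 'ROWS' [OPENING]. ROWS is JSON, a list that holds one entry, the list of rows, each a list of 4 numbers: the shift along the tool's x, y, z in cm, then the turn about the tool's z in degrees. A call has 1 to 8 rows; each row is the pose to reach, as a shift and turn from the pose commanded when the call began, along the tool's axes at that moment; what a row does not reach only later rows make up. A row lasts 1/12 s, in which the tool goes at most 41.7 mm and 7.16 degrees, less where a joint would pass 70% of its speed; a pose out of reach is approached as far as the arm can. A call with a gripper value outside its range is refused whole. OPENING is the finger opening in cm, from 0 to 8.54, set as the call begins (- or left out, the last holds). The fingers move at their own pace and stop on an object; the grip force is fixed at half the most. Time passes only in rows, so rows that repeat a pose let the fingers close. It gives the time, the measured TCP pose, the force, the opening and the grip force at its end, in the units of the state.
- sensors.read_state(): the state, without advancing time (a new reading comes with each control period).
- get_image(name): name is "scene" or "top"; returns the picture (384x512x3 uint8, blue, green, red); there is no depth.
- camera_params(name): a dict with "mtx" (3x3 intrinsics, pixels), "D" ([k1, k2, p1, p2, k3] as OpenCV has them; the pictures are not rectified), "rvec" (rotation vector, rad) and "tvec" (3), from world to camera coordinates, as OpenCV has them. Camera axes: x right, y down, z forward; pixel columns grow to the right and rows downward; lengths in mm; the calibration is good to about 2 mm. A picture is of the moment at which its call begins. camera_params takes no time and is no camera call.
- order.finish_job(): hands the job in; it is judged then, once.
The state is a dict: "clock": time; "qpos": joint angles; "qd": joint speeds; "tau": joint torques, N m; "eef_pos": TCP position; "tool_rot": TCP orientation; "force": force on the tool from outside, world axes, zero at the start; "torque": the same for the moment, N m; "width": finger opening in mm; "gripper_force": force on a finger pad.
Only numpy, scipy, OpenCV 4.12 (cv2) and the standard library are available. Lean on these libraries where they do the work, as an engineer would, in place of code of your own. Each camera call takes 0.05 s, during which the arm holds its last target. There are 200 camera calls.

## Working session

There is one attempt and no reset: what is moved stays moved. The work goes in short steps, Python scripts to look and compute and a shell command to move; the robot and the scene stay as the last step left them, time stands still between calls to the robot, and variables do not carry over. Pictures are saved under pics/ and viewed, at most 10 in all, crops included, and the job is handed in when it is done.

```bash
ls; mkdir -p pics
python3 - <<'E'
from cell import sensors,get_image,camera_params
import cv2
for n in("scene","top"):
    cv2.imwrite(f"pics/{n}0.png",get_image(n)); print(n,camera_params(n))
s=sensors.read_state();print(s["clock"],s["eef_pos"],s["tool_rot"],s["width"])
E
```

```text
pics
scene {'mtx': array([[424.17001057,   0.        , 256.38088266],
       [  0.        , 424.17001057, 193.77976017],
       [  0.        ,   0.        ,   1.        ]]), 'D': array([-0.14776154,  0.        ,  0.        ,  0.        ,  0.        ]), 'rvec': array([ 1.97925547, -0.66408439,  0.38670195]), 'tvec': array([-317.86095814,  237.09820196,  646.30582386])}
top {'mtx': array([[452.83575587,   0.        , 254.8088317 ],
       [  0.        , 452.83575587, 191.29147176],
       [  0.        ,   0.        ,   1.        ]]), 'D': array([-0.18361806,  0.        ,  0.        ,  0.        ,  0.        ]), 'rvec': array([ 2.18106468, -2.1804456 ,  0.08240396]), 'tvec': array([ 37.97279515, 468.88158919, 908.71003005])}
0.1 [147.87846821 632.39089659 230.48961871] [-3.13989530e+00  8.79074892e-06  2.91177150e+00] 85.43925348234619
```

View pics/scene0.png

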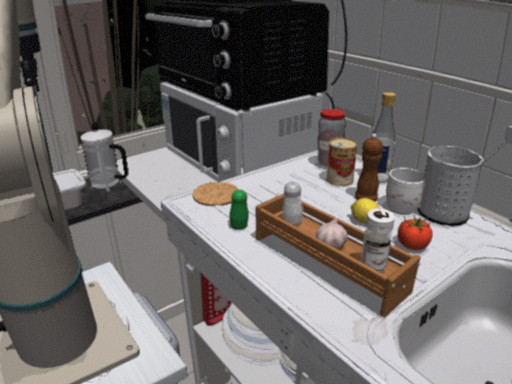

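View pics/top0.png

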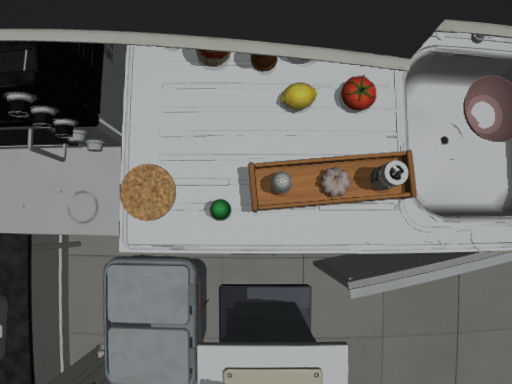

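The scene view shows the salt shaker in the rack's left place (292,205), garlic in the middle, and the jar at the right. The green look-alike is at (239,210) and the mat at (216,194). In the top view the salt is at (282,183), the mat at (148,192) and the green decoy at (220,209).

```bash
python3 - <<'E'
import cv2,numpy as np
a=cv2.imread("pics/scene0.png")[165:285,180:420]; b=cv2.imread("pics/top0.png")[135:225,110:430]
A=cv2.resize(a,(600,300),interpolation=cv2.INTER_CUBIC);B=cv2.resize(b,(800,225),interpolation=cv2.INTER_CUBIC)
c=np.zeros((525,800,3),np.uint8);c[:300,:600]=A;c[300:]=B
cv2.imwrite("pics/c.png",c)
E
cat > h.py <<'E'
import cv2,numpy as np
from cell import camera_params
P={n:camera_params(n) for n in("scene","top")}
def ray(n,uv):
    p=P[n];R=cv2.Rodrigues(p["rvec"])[0]
    q=cv2.undistortPoints(np.array([[uv]],float),p["mtx"],p["D"])[0,0]
    return -R.T@p["tvec"], R.T@np.array([q[0],q[1],1])
def atz(n,uv,z):
    c,d=ray(n,uv);return c+d*(z-c[2])/d[2]
def proj(n,X):
    p=P[n];return cv2.projectPoints(np.array(X,float).reshape(-1,3),p["rvec"],p["tvec"],p["mtx"],p["D"])[0][:,0]
E
python3 - <<'E'
from h import *
for n in P: print(n,ray(n,(256,192))[0].round())
im=cv2.imread("pics/top0.png");h=cv2.cvtColor(im,cv2.COLOR_BGR2HSV)
m=cv2.inRange(h,(5,80,60),(25,255,255))
k,l,s,c=cv2.connectedComponentsWithStats(m)
for i in range(1,k):
    if s[i,4]>150: print(s[i],c[i],atz("top",c[i],8).round(1))
for uv,z in[((282,183),140),((220,209),85)]: print(uv,atz("top",uv,z).round(1))
print(atz("scene",(216,194),8).round(1),atz("scene",(292,183),140).round(1))
E
```

```text
scene [ -16. -558.  513.]
top [397.  36. 942.]
[343  76  32  33 355] [358.56338028  93.91267606] [ 679.2 -184.4    8. ]
[ 249  150  168   61 5458] [323.60534995 181.27372664] [ 490.6 -105.1    8. ]
[ 120  164   55   56 2419] [147.25754444 191.81025217] [468.5 263.2   8. ]
(282, 183) [474.2 -10.6 140. ]
(220, 209) [430. 104.  85.]
[461.6 255.2   8. ] [478.   -9.5 140. ]
```

View pics/c.png

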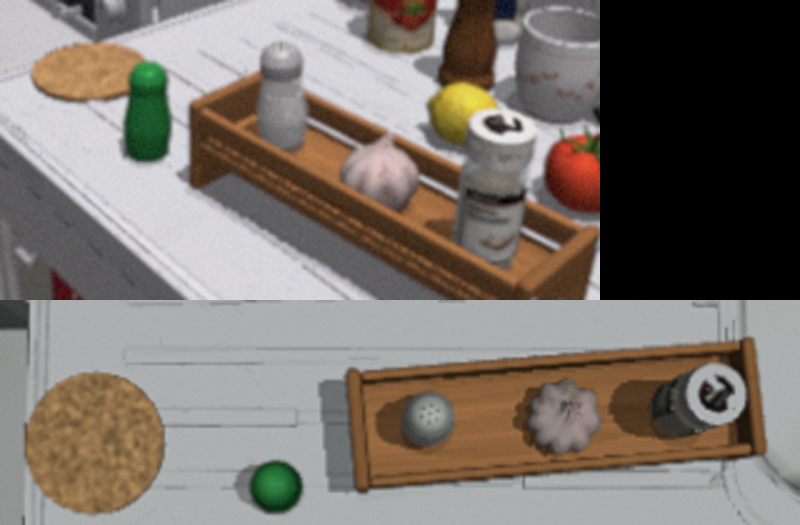

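The crop gives the salt dome's centre at top pixel (281.2,182.2) and scene pixel (292.8,189.8). The rack's top corners are readable in the lower part, at crop (348,372), (363,490), (748,340) and (765,452).

```bash
cat >> h.py <<'E'
from cell import sensors
def goal(x,y,z,yaw=None):
    s=sensors.read_state();e=s["eef_pos"];t=s["tool_rot"]
    from scipy.spatial.transform import Rotation as Ro
    R=Ro.from_euler("xyz",t)
    d=R.inv().apply(np.array([x,y,z])-e)/10
    print("t",s["clock"],"tcp",np.round(e,1),"rpy",np.round(t,3),"shift cm",d.round(2),"turn",None if yaw is None else np.degrees(t[2]-yaw).round(1))
E
python3 - <<'E'
from h import *
f=lambda u,v:(u/2.5+110,(v-300)/2.5+135)
C=[atz("top",f(*p),84)[:2] for p in[(348,372),(363,490),(748,340),(765,452)]]
print(np.round(C,1),"centre",np.mean(C,0)); 
d=(C[0]+C[1]-C[2]-C[3]);print("len",np.linalg.norm(d)/2,"yaw",np.arctan2(-d[0],d[1]))
yaw=np.arctan2(-d[0],d[1]);c=np.mean(C,0);print("left place",c+100*np.array([-np.sin(yaw),np.cos(yaw)]))
(c1,d1),(c2,d2)=ray("top",(281.2,182.2)),ray("scene",(292.8,189.8))
k=np.linalg.lstsq(np.c_[d1,-d2],c2-c1,rcond=None)[0];print("salt",c1+k[0]*d1,c2+k[1]*d2)
print(atz("top",(281.2,182.2),128))
goal(476,-10,230)
E
```

```text
[[ 516.5   48.7]
 [ 426.3   37.2]
 [ 543.  -264.7]
 [ 455.  -275.7]] centre [ 485.20298404 -113.6251425 ]
len 314.38417051150066 yaw 0.08807963572363664
left place [476.40640478 -14.0127929 ]
salt [477.08973317  -9.98867625 125.29269862] [478.92927647 -11.4680285  125.55659629]
[476.82417259  -9.835947   128.        ]
t 0.1 tcp [147.9 632.4 230.5] rpy [-3.14   0.     2.912] shift cm [-46.58 -55.08   0.14] turn None
```

```bash
python3 -m inch '[[[-2.5,-3,0,0],[-5,-6,0,0],[-7.5,-9,0,0],[-10,-12,0,0],[-12.5,-15,0,0],[-15,-18,0,0],[-17.5,-21,0,0],[-20,-24,0,0]]]' 8.5; python3 -c "
from h import *;goal(477,-10.5,230)"
```

```text
clock: 0.77
eef_pos: [288.4, 351.7, 231.2]
tool_rot: [-3.141, -0.0, 2.912]
force: [1.6, 0.4, -0.4]
width: 84.9
gripper_force: 0.0
t 0.7667 tcp [288.4 351.7 231.2] rpy [-3.141 -0.     2.912] shift cm [-26.6  -30.98   0.13] turn None
```

```bash
python3 -m inch '[[[-2.5,-3,0,0],[-5,-6,0,0],[-7.5,-9,0,0],[-10,-12,0,0],[-12.5,-15,0,0],[-15,-18,0,0],[-17.5,-21,0,0],[-20,-24,0,0]]]'; python3 -c "
from h import *;goal(477,-10.5,230)"
```

```text
clock: 1.43
eef_pos: [428.4, 72.6, 231.3]
tool_rot: [3.142, -0.0, 2.912]
force: [0.6, 0.9, -0.4]
width: 85.3
gripper_force: 0.0
t 1.4333 tcp [428.4  72.6 231.3] rpy [ 3.142 -0.     2.912] shift cm [-6.62 -6.98  0.12] turn None
```

```bash
python3 -m inch '[[[-2.2,-2.3,0,0],[-4.4,-4.6,0,0],[-6.5,-7,0,0],[-6.5,-7,0,0],[-6.5,-7,0,0]]]'; python3 -c "
from h import *;goal(477,-10.5,88)
import cv2
from cell import get_image
c=np.zeros((384,800,3),np.uint8);c[:,:400]=get_image('scene')[:,112:];c[:,400:]=get_image('top')[:,50:450]
cv2.imwrite('pics/d.png',c)"
```

```text
clock: 1.85
eef_pos: [475.8, -10.5, 231.0]
tool_rot: [-3.141, -0.0, 2.907]
force: [-0.1, 0.4, 0.4]
width: 85.1
gripper_force: 0.0
t 1.85 tcp [475.8 -10.5 231. ] rpy [-3.141 -0.     2.907] shift cm [-0.13  0.04 14.3 ] turn None
```

View pics/d.png

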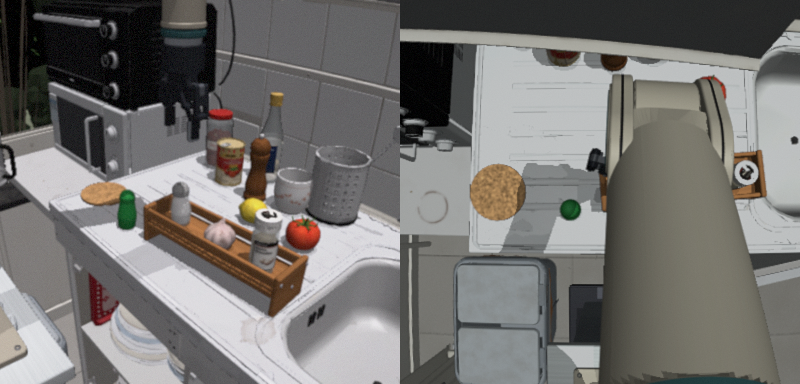

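The gripper hangs open above the shaker (scene fingers at about (185,130) in the picture, shaker at (180,200)). Descending now.

```bash
python3 -m inch '[[[-0.1,0,2.5,0],[-0.1,0,5,0],[-0.1,0,7.5,0],[-0.1,0,10,0],[-0.1,0,12,0],[-0.1,0,13.5,0],[-0.1,0,14.2,0],[-0.1,0,14.2,0]]]'; python3 -c "
from h import *;goal(477,-10.5,88)
import cv2
from cell import get_image
cv2.imwrite('pics/e.png',cv2.resize(get_image('scene')[140:290,200:400],(800,600),interpolation=2))"
```

```text
clock: 2.62
eef_pos: [475.1, -7.4, 88.1]
tool_rot: [-3.141, -0.003, 2.914]
force: [-0.2, -0.1, 0.1]
width: 84.7
gripper_force: 0.0
t 2.6167 tcp [475.1  -7.4  88.1] rpy [-3.141e+00 -3.000e-03  2.914e+00] shift cm [-0.26 -0.26  0.01] turn None
```

View pics/e.png

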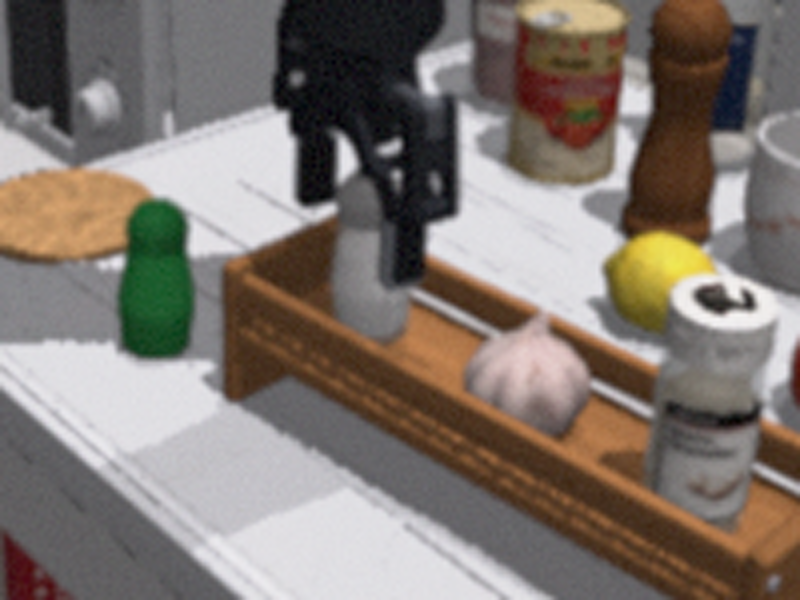

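Both fingers straddle the shaker (at (370,260) in the crop), clear of the rails and the garlic. I'll correct laterally, lower slightly and close.

```bash
python3 -m inch '[[[-0.25,-0.25,0.5,0],[-0.25,-0.25,0.5,0],[-0.25,-0.25,0.5,0]]]'; python3 -m inch '[[[0,0,0,0],[0,0,0,0],[0,0,0,0],[0,0,0,0],[0,0,0,0],[0,0,0,0],[0,0,0,0],[0,0,0,0]]]' 3.5;  python3 -m inch '[[[0,0,0,0],[0,0,0,0],[0,0,0,0],[0,0,0,0]]]'
```

```text
clock: 2.92
eef_pos: [478.9, -11.9, 84.9]
tool_rot: [3.141, 0.001, 2.911]
force: [0.9, -0.4, -0.3]
width: 85.2
gripper_force: 0.0
clock: 3.58
eef_pos: [478.9, -11.6, 85.0]
tool_rot: [3.141, 0.001, 2.912]
force: [-0.4, 0.4, 6.5]
width: 36.3
gripper_force: 59.1
clock: 3.92
eef_pos: [478.9, -11.6, 85.0]
tool_rot: [3.141, 0.001, 2.912]
force: [-1.0, 0.7, 6.7]
width: 36.9
gripper_force: 59.1
```

```bash
python3 -c "
from h import *
import cv2
from cell import get_image
cv2.imwrite('pics/f.png',cv2.resize(get_image('scene')[160:260,240:370],(780,600),interpolation=2))"
```

```text
(no output)
```

View pics/f.png

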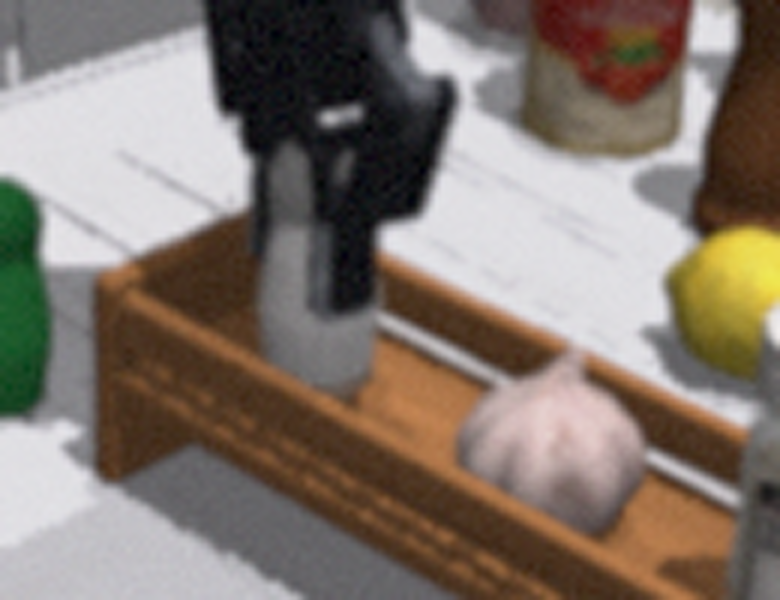

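The shaker is still upright and gripped on its upper, slightly tapering part (pads end at about (345,300)). I'll open a little, go 1 cm lower and re-grip on the straight body.

```bash
python3 -m inch '[[[0,0,0,0],[0,0,0,0],[0,0,0,0],[0,0,0.4,0],[0,0,0.8,0],[0,0,1,0],[0,0,1,0]]]' 6.2; python3 -m inch '[[[0,0,0,0],[0,0,0,0],[0,0,0,0],[0,0,0,0],[0,0,0,0],[0,0,0,0],[0,0,0,0],[0,0,0,0]]]' 3
```

```text
clock: 4.55
eef_pos: [477.8, -11.8, 73.5]
tool_rot: [-3.141, -0.002, 2.912]
force: [-0.1, -0.5, -0.7]
width: 62.4
gripper_force: 0.0
clock: 5.22
eef_pos: [478.4, -11.6, 74.7]
tool_rot: [3.141, 0.0, 2.912]
force: [-0.8, 1.1, 6.3]
width: 39.3
gripper_force: 60.0
```

```bash
python3 -m inch '[[[0,0,-0.5,0],[0,0,-1,0],[0,0,-2,0],[0,0,-3,0],[0,0,-4,0],[0,0,-5,0],[0,0,-6,0],[0,0,-6,0]]]'; python3 -c "
from h import *
import cv2
from cell import get_image
goal(468.5,263.2,140)
cv2.imwrite('pics/g.png',cv2.resize(get_image('scene')[120:260,210:400],(800,590),interpolation=2))"
```

```text
clock: 5.88
eef_pos: [479.8, -11.8, 136.7]
tool_rot: [3.141, 0.004, 2.912]
force: [-0.6, 0.4, -0.7]
width: 39.2
gripper_force: 60.6
t 5.8833 tcp [479.8 -11.8 136.7] rpy [3.141 0.004 2.912] shift cm [ 7.37 26.52 -0.34] turn None
```

View pics/g.png

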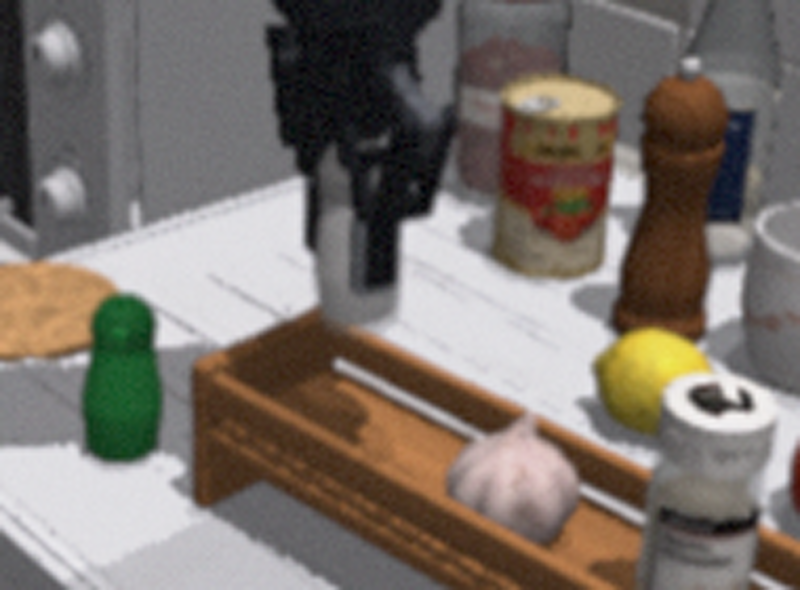

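The shaker hangs upright with its foot above the rail (foot at (360,325) in the crop), and the jar is untouched. Carrying it to the mat.

```bash
python3 -m inch '[[[0.3,1,-0.5,0],[1,3.5,-0.8,0],[1.7,6.5,-0.8,0],[2.5,9.5,-0.8,0],[3.4,12.5,-0.8,0],[4.2,15.5,-0.8,0],[5,18.5,-0.8,0],[5.8,21,-0.8,0]]]'; python3 -m inch '[[[0.5,2,0,0],[1,3.7,0,0],[1.4,5,0,0],[1.5,5.4,0,0],[1.5,5.4,0,0]]]'; python3 -c "
from h import *
import cv2
from cell import get_image
goal(468,263,35)
c=np.zeros((384,800,3),np.uint8);c[:,:400]=get_image('scene')[:,112:];c[:,400:]=get_image('top')[:,50:450]
cv2.imwrite('pics/i.png',c)"
```

```text
clock: 6.6
eef_pos: [469.2, 208.4, 142.0]
tool_rot: [3.141, -0.0, 2.913]
force: [0.8, 0.1, -1.1]
width: 39.3
gripper_force: 60.6
clock: 7.02
eef_pos: [467.1, 262.7, 142.0]
tool_rot: [-3.141, -0.0, 2.914]
force: [0.0, -1.0, -0.7]
width: 39.3
gripper_force: 60.6
t 7.0167 tcp [467.1 262.7 142. ] rpy [-3.141 -0.     2.914] shift cm [-0.09  0.05 10.7 ] turn None
```

View pics/i.png

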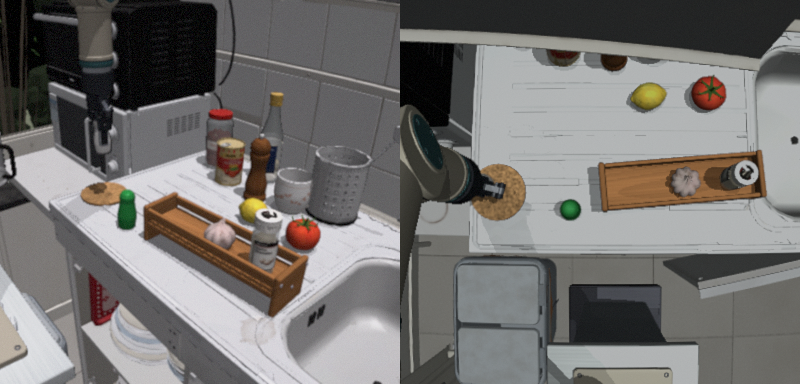

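Gripper and shaker are above the mat (top view, at (495,190) over the mat disc), and the rack and jar are undisturbed. Lowering.

```bash
python3 -m inch '[[[0,0,2,0],[0,0,4,0],[0,0,6,0],[0,0,8,0],[0,0,9.3,0],[0,0,10,0],[0,0,10.3,0],[0,0,10.3,0]]]'; python3 -m inch '[[[0,0,0.2,0],[0,0,0.4,0],[0,0,0.5,0],[0,0,0.5,0],[0,0,0.5,0]]]'
```

```text
clock: 7.78
eef_pos: [467.6, 260.8, 39.1]
tool_rot: [-3.141, -0.0, 2.91]
force: [-0.2, -0.7, -0.8]
width: 39.2
gripper_force: 60.6
clock: 8.2
eef_pos: [467.5, 262.1, 34.6]
tool_rot: [3.141, 0.0, 2.912]
force: [-0.3, -0.6, -1.1]
width: 39.1
gripper_force: 60.6
```

```bash
python3 -m inch '[[[0,0,0.1,0],[0,0,0.15,0],[0,0,0.15,0],[0,0,0.15,0]]]'; python3 -m inch '[[[0,0,0.05,0],[0,0,0.1,0],[0,0,0.1,0],[0,0,0.1,0]]]'
```

```text
clock: 8.53
eef_pos: [467.5, 262.0, 32.8]
tool_rot: [3.141, 0.0, 2.912]
force: [1.3, 1.1, -0.4]
width: 39.2
gripper_force: 60.7
clock: 8.87
eef_pos: [467.6, 262.0, 32.7]
tool_rot: [3.141, 0.0, 2.912]
force: [-1.9, -0.4, 8.2]
width: 39.4
gripper_force: 61.8
```

The shaker has made contact (8 N). I'll open and retreat straight up.

```bash
python3 -m inch '[[[0,0,0,0],[0,0,0,0],[0,0,0,0],[0,0,0,0],[0,0,0,0],[0,0,0,0],[0,0,0,0],[0,0,0,0]]]' 8; python3 -m inch '[[[0,0,-1,0],[0,0,-3,0],[0,0,-6,0],[0,0,-9,0],[0,0,-12,0],[0,0,-15,0],[0,0,-18,0],[0,0,-18,0]]]'; python3 -m inch '[[[-2,-4,-2,0],[-2,-4,-4,0],[-2,-4,-6,0],[-2,-4,-6,0],[-2,-4,-6,0],[-2,-4,-6,0]]]' ; python3 -c "
from h import *
import cv2
from cell import get_image
c=np.zeros((384,800,3),np.uint8);c[:,:400]=cv2.resize(get_image('scene')[140:240,170:274],(400,384));c[:,400:]=cv2.resize(get_image('top')[140:240,100:204],(400,384))
cv2.imwrite('pics/j.png',c)"
```

```text
clock: 9.53
eef_pos: [467.4, 261.9, 31.7]
tool_rot: [-3.142, -0.0, 2.912]
force: [-0.5, -0.5, 0.5]
width: 80.0
gripper_force: 0.0
clock: 10.2
eef_pos: [470.6, 263.4, 218.1]
tool_rot: [3.134, 0.008, 2.911]
force: [0.7, 1.3, -0.6]
width: 80.0
gripper_force: 0.0
clock: 10.7
eef_pos: [477.0, 218.5, 271.4]
tool_rot: [-3.141, -0.001, 2.912]
force: [-1.2, 0.3, 0.2]
width: 80.1
gripper_force: 0.0
```

View pics/j.png

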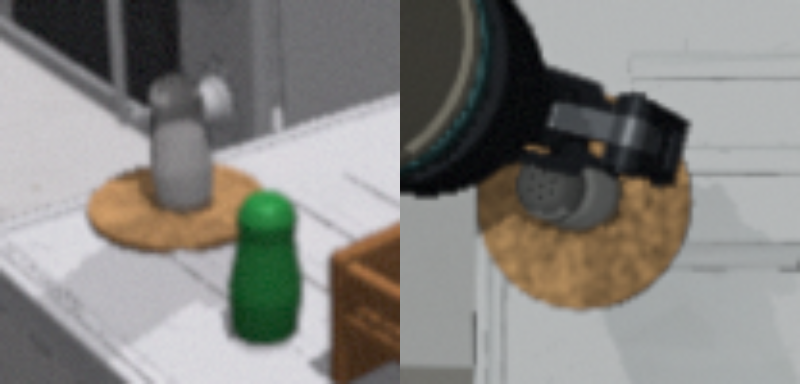

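The shaker stands on the mat, near its centre. I'll check the apparent slight lean against the calibration.

```bash
python3 -c "
from h import *
g=lambda u,v:(170+u*.26,140+v*100/384); t=lambda u,v:(100+(u-400)*.26,140+v*100/384)
c,d=ray('top',t(553,190));c2,d2=ray('scene',g(172,92))
k=np.linalg.lstsq(np.c_[d,-d2],c2-c,rcond=None)[0];T=c+k[0]*d;print('dome',T,c2+k[1]*d2)
print('body bottom',atz('top',t(580,195),30),atz('scene',g(182,195),16),atz('scene',g(182,208),8))
for x,y in[(467,262),(475,275)]:
  for n in P: print(n,[tuple(((p-( [170,140] if n=='scene' else [100,140]))/.26+([0,0] if n=='scene' else [400,0])).round()) for p in proj(n,[[x,y,8],[x,y,50],[x,y,88]])])
"
```

```text
dome [466.87832463 258.50625365  88.06730675] [465.42586363 259.42443424  88.18740921]
body bottom [468.95883713 258.85938789  30.        ] [465.7376067  254.79594248  16.        ] [463.77113067 252.43680316   8.        ]
scene [(np.float64(178.0), np.float64(201.0)), (np.float64(175.0), np.float64(144.0)), (np.float64(172.0), np.float64(90.0))]
top [(np.float64(584.0), np.float64(202.0)), (np.float64(565.0), np.float64(196.0)), (np.float64(546.0), np.float64(190.0))]
scene [(np.float64(178.0), np.float64(191.0)), (np.float64(175.0), np.float64(134.0)), (np.float64(172.0), np.float64(81.0))]
top [(np.float64(561.0), np.float64(187.0)), (np.float64(541.0), np.float64(181.0)), (np.float64(521.0), np.float64(174.0))]
```

An upright shaker at the mat's centre projects to what I see: dome at (466,259), z 88. Handing in.

```bash
python3 -c "
from cell import order
print(order.finish_job())"
```

```text
the job is handed in; nothing more can be done
None
```

The job is handed in: the salt shaker stands upright near the centre of the cork mat and is released, the spice jar looked undisturbed in the rack, and it took about 11 s; the hand-in returned no verdict.

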